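Take the locating ring off its peg and seat it in the mould

ROBOT

A 6-joint arm with a two-finger parallel gripper is mounted at the origin on the work surface. World frame = base frame: x ahead of the robot, y to its left, z up, the work surface at z = 0. Lengths are in m, angles in rad, forces in N, time in s.
With the tool pointing down it reaches from about 0.275 to 0.825 m from the base axis. Payload 4.9 kg.
Tool frame: the origin (TCP) lies at the very end of the fingers, on their centre line; the grasp point (between the pads) lies 19 mm behind it (robot.grip_point_offset is the distance from the TCP to the grasp point, in m); z points along the fingers, y is the line along which they close (so a half turn about z gives the same grasp; the last joint's range is limited). The gripper opens to 85 mm and grips with 20 to 120 N. Pads are 22 mm wide; open, the fingers measure 114 mm over their backs; the gripper's body (76 mm by 85 mm) begins 54 mm behind the grasp point. The pads swing forward as they close: fully open they stand 13 mm farther back than shut.
Start: joints at [1.03, 0.326, -0.193, 1.052, 0, 1.437], TCP at [0.218, 0.505, 0.231] pointing down, gripper open.
Joint ranges: [-2.65, 2.65], [-0.97, 1.79], [-1.3, 1.35], [-1.93, 2.1], [-1.47, 1.37], [-3.14, 3.14]. Speed limits (rad/s): [2.57, 2.57, 3.14, 3.14, 3.14, 3.14].

INTERFACE

Orientations are given as a 3x3 rotation matrix whose columns are the frame's x, y, z axes.
In Python, from plant import robot gives the robot as it stands. Calls block until the motion is done:
- robot.move_pose(position, orientation): joint-space move of the TCP to a pose.
- robot.movel(position, frame=None, vel=0.15, threshold=None): straight line of the TCP; frame=None keeps the orientation; vel is the mean speed in m/s. With threshold (N) it stops when the force on the tool has changed by that much, and returns True; else False.
- robot.move_j(angles): joint-space move.
- robot.move_gripper(opening): finger opening in m; the grip force is fixed at half the most; returns when the fingers have stopped.
- robot.pause(seconds).
- robot.ik(position, orientation): joint angles nearest the present ones, or None.
- robot.get_state(): the state.
- robot.snapshot(name): name is "side" or "top"; returns a dict with "image" (384x512x3 uint8, red, green, blue), "range_z" (384x512 float32, m along the optical axis (not along the pixel's ray), 0 where there is no reading), "intrinsics" (3x3 intrinsics, pixels), "rvec" (rotation vector, rad) and "tvec" (3), from world to camera coordinates, as OpenCV has them. Camera axes: x right, y down, z forward; pixel columns grow to the right and rows downward; lengths in m; the calibration is good to about 2 mm. A picture is of the moment at which its call begins.
A pose or a line that the arm cannot do raises robot.PlanningError and nothing moves.
- robot.close_job(): hands the job in; it is judged then, once.
Trained networks look in the newest picture that a camera, given by its name, has taken for a name from the list of things; names that differ only in an ending like _2 or _b are one class to them, and where a whole thing is asked for, a point or a joint stands for the part that bears it (a point fixed in the world has none). Each returns a list of dicts, best first, with "p" (0 to 1); they miss things now and then, are a little off and sometimes report something else, mostly with a low value. They report only what shows in the picture. A call takes as long as a camera call. They do not tell look-alikes from the thing itself.
- robot.find_in(camera, name): "centre" ([column, row] in pixels, amid what is visible of it).
- robot.masks_of(camera, name): "mask" (384x512 bool, what is visible of it) and "centre" ([column, row] in pixels, amid what is visible of it).
- robot.place_of(camera, name): "centre" ([column, row] in pixels: a listed point, or the origin of a listed thing).
The state is a dict: "t": time; "joints": joint angles; "joint_vel": joint speeds; "joint_torque": joint torques, N m; "tcp_pos": TCP position; "orientation": TCP orientation; "force": force on the tool from outside, world axes, zero at the start; "torque": the same for the moment, N m; "width": finger opening in m; "grasp_force": force on a finger pad.
Only numpy, scipy, OpenCV 4.12 (cv2) and the standard library are available. Lean on these libraries where they do the work, as an engineer would, in place of code of your own. Each camera call takes 0.05 s, during which the arm holds its last target. There are 200 camera calls.

TASK

Take the locating ring, the middle-sized (60 mm) of the three steel rings, off its peg on the sloping rack and seat it in the round recess on top of the mould: counterbored side up, fully home and flat on the recess floor, its two screw holes over the two tapped holes there (either way round). Lower it in and let go only when it is home, do not drop it. Leave the other two rings, the mallet and the oil bottle where they are.

Things in the scene. Friction and masses are not known exactly. Their poses are not given: they have to be found in the camera images.
- rack: Fixed blue wedge, 330 mm wide; face slopes up 40 deg away from the robot, 95 mm below to 75 mm above the peg row. Origin on the face at the foot of the middle peg, 91 mm above the bench. z: square out of the face, along the pegs (40 deg from vertical, towards the robot); x: up the slope; y: along the row. Pegs: 12 mm thick, at y = -115, 0, +115 mm, ending 35 mm from the face, a ring on each.
- ring: Locating ring: steel, 60 mm outside, 36 mm bore, 18 mm thick, about 0.26 kg. Hangs by its bore on any one of the pegs, flat on the sloping face, centre about 12 mm downslope of the peg, turned at random. Origin: centre of its under face (against the rack); z: out of its top face, which shows two counterbored screw holes (9.6 mm wide) on its x axis, 24 mm either side of the centre.
- small_ring: Bystander ring, 49 mm outside diameter, 36 mm bore, 12 mm thick, no holes; hangs on another peg. Origin as for the locating ring.
- large_ring: Bystander ring, 71 mm outside diameter, 36 mm bore, 14 mm thick, two screw holes; hangs on another peg. Origin as for the locating ring.
- mould: Fixed half of an injection mould, standing on two blocks, does not move: top plate 200 x 200 mm, flat top 110 mm above the bench. Origin under its middle on the bench, z up. In the middle of the top: a round recess 63 mm wide, 5 mm deep; a seated ring stands 13 mm proud.
- seat (a point): Centre of the recess floor, 105 mm above the bench, 5 mm below the mould's top; axes as the mould's. Here a sprue bush head (25 mm wide, 4 mm high) goes inside the ring's bore. Two small tapped holes in the floor lie on the x axis, 24 mm either side of the centre.
- mallet: Bystander: brass-headed mallet lying on the bench beyond the mould, 280 mm long, 38 mm high. Origin under its middle, x along the handle towards the head.
- oil_bottle: Bystander: red plastic bottle standing beyond the rack, 60 mm wide, 170 mm high. Origin under its middle.
Things that resemble listed ones, but are neither listed nor needed, are in the scene too. Leave any red look-alike of the ring alone.

How it is judged:
By the outcome, as a careful person would: the job done as asked, in the order asked, and still so for the second after the job is handed in, with the robot touching nothing.
It also fails if it takes over 38 s, if anything falls off the work surface, if the arm or the gripper's body presses on something with over 40 N, if the wrist force passes 120 N, or if a joint passes its speed limit or range.

## Working session

There is one attempt and no reset: what is moved stays moved. The work goes in short steps, each a Python script; the robot and the scene stay as the last script left them, time stands still between calls to the robot, and variables do not carry over. Pictures are saved under pics/ and viewed, at most 10 in all, crops included, and the job is handed in when it is done.

```bash
ls; mkdir -p pics
cat > h.py <<'E'
import numpy as np, cv2
from plant import robot
def cam(s):
    R=cv2.Rodrigues(np.array(s["rvec"],float))[0]; return R,np.array(s["tvec"],float).ravel(),np.array(s["intrinsics"],float)
def cloud(s):
    R,t,K=cam(s); z=s["range_z"].astype(float); v,u=np.mgrid[:z.shape[0],:z.shape[1]]
    P=np.stack([(u-K[0,2])/K[0,0]*z,(v-K[1,2])/K[1,1]*z,z],-1)
    W=(P-t)@R; W[z==0]=np.nan; return W
def onplane(s,px,n,d):
    "pixel ray with plane n.x=d"
    R,t,K=cam(s); r=R.T@np.linalg.inv(K)@np.array([px[0],px[1],1.]); c=-R.T@t
    return c+r*(d-n@c)/(n@r)
def proj(s,p):
    R,t,K=cam(s); q=K@(R@np.asarray(p)+t); return q[:2]/q[2]
E
python3 - <<'E'
from h import *
np.set_printoptions(precision=4,suppress=True)
for c in("side","top"):
    s=robot.snapshot(c); cv2.imwrite(f"pics/{c}0.png",s["image"][:,:,::-1]); np.savez(f"{c}0.npz",**s)
    W=cloud(s); R,t,K=cam(s); print(c,-R.T@t,K[0,0])
    for n in("rack","ring","small_ring","large_ring","mould","seat"):
        for r in robot.place_of(c,n)[:3]:
            u,v=np.round(r["centre"]).astype(int); print(n,round(r["p"],2),u,v,W[v,u] if 0<=v<384 and 0<=u<512 else "")
print(robot.get_state()["t"])
E
```

```text
pics
side [ 0.3347 -0.6563  0.7732] 380.20715135884984
rack 0.79 239 181 [0.5069 0.1149 0.0969]
ring 0.62 220 155 [0.4814 0.2513 0.0913]
ring 0.62 169 189 [0.3174 0.2203 0.0194]
ring 0.49 225 162 [0.4875 0.2075 0.0966]
small_ring 0.71 239 185 [0.5034 0.1004 0.0955]
large_ring 0.6 247 209 [0.5055 0.0221 0.0787]
mould 0.74 260 312 [ 0.452  -0.2879  0.1092]
seat 0.64 262 285 [ 0.4727 -0.23    0.1093]
seat 0.58 225 160 [0.4886 0.2115 0.1008]
top [0.4738 0.0433 0.9464] 402.0408530070719
rack 0.96 212 185 [0.5138 0.1139 0.1036]
ring 0.88 112 235 [ 0.408   0.3575 -0.0006]
ring 0.85 160 194 [0.4976 0.2218 0.1067]
ring 0.84 159 270 [ 0.3236  0.2503 -0.0015]
small_ring 0.51 208 188 [0.5076 0.1221 0.1063]
large_ring 0.84 264 182 [0.5171 0.0051 0.1098]
mould 0.89 359 199 [ 0.4766 -0.1931  0.1092]
seat 0.93 373 201 [ 0.4716 -0.2223  0.1098]
seat 0.59 160 105 [0.6887 0.2225 0.0877]
0.7
```

View pics/top0.png

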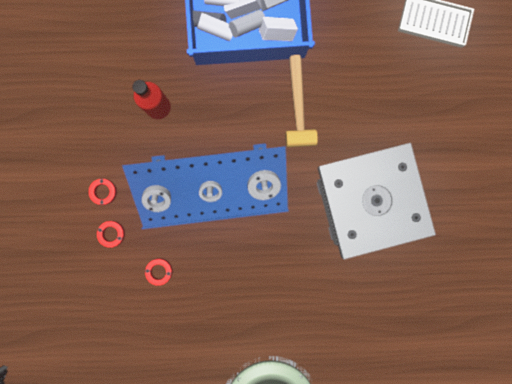

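View pics/side0.png

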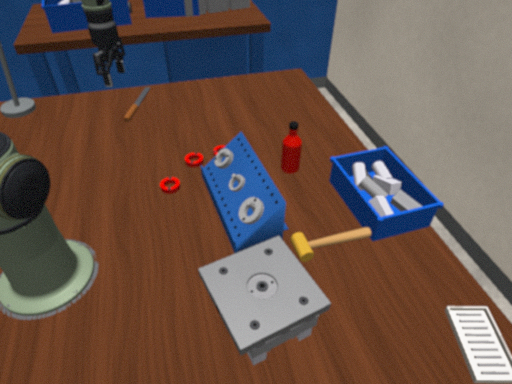

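The locating ring hangs on the left peg, at top-view (156,198). The small ring is at (210,191), the large one at (264,185), and the recess at (377,201) with tapped holes near it. The red look-alikes are on the bench to the left. Next I'll fit the rack plane and rectify close views.

```bash
cat >> h.py <<'E'
def rectify(s,o,ax,ay,half,n=400):
    "view of the plane through o spanned by ax (up in picture), ay (left in picture)"
    c=[o+ax*half+ay*half,o+ax*half-ay*half,o-ax*half-ay*half,o-ax*half+ay*half]
    H=cv2.getPerspectiveTransform(np.float32([proj(s,p) for p in c]),np.float32([[0,0],[n,0],[n,n],[0,n]]))
    return cv2.warpPerspective(s["image"],H,(n,n),flags=cv2.INTER_CUBIC)
E
python3 - <<'E'
from h import *
np.set_printoptions(precision=4,suppress=True)
s=dict(np.load("top0.npz")); W=cloud(s); hsv=cv2.cvtColor(s["image"],cv2.COLOR_RGB2HSV)
for c in("top","side"):
    s=dict(np.load(c+"0.npz")); W=cloud(s); hsv=cv2.cvtColor(s["image"],cv2.COLOR_RGB2HSV)
    m=(abs(hsv[...,0].astype(int)-110)<15)&(hsv[...,1]>120)&(abs(W[...,0]-.52)<.13)&(W[...,2]>.02)&(abs(W[...,1]-.11)<.2)
    P=W[m]; 
    for _ in range(6):
        c0=P.mean(0); n=np.linalg.svd(P-c0,full_matrices=False)[2][2]; n*=np.sign(n[2]); r=(P-c0)@n; P=P[abs(r)<max(.003,1.5*r.std())]
    y=np.array([-n[1],n[0],0]); y/=-np.linalg.norm(y) ; y*=np.sign(y[1]); x=np.cross(y,n)
    d=n@c0; ys=P@y; xs=P@x
    print(c,"n",n,"tilt",np.degrees(np.arccos(n[2])),"d",d,"n",len(P),"std",r.std(),"y",y,"x",x,"yrange",np.percentile(ys,[.2,99.8]),"xr",np.percentile(xs,[.2,99.8]))
    # ring pixels: above face near left peg
    h=W@n-d
    for yy in (ys.mean()+.115,ys.mean(),ys.mean()-.115):
        k=(h>.008)&(h<.022)&(abs(W@y-yy)<.05)&(abs(W@x-np.median(xs))<.06)
        Q=W[k]; (cx,cy),rad=cv2.minEnclosingCircle(np.float32(np.c_[Q@x,Q@y])); print("  ring",k.sum(),"h",np.median(Q@n-d),"c xy",cx,cy,"rad",rad,"world(face)",cx*x+cy*y+d*n)
    m=(abs(W[...,2]-.11)<.006)&(abs(W[...,0]-.47)<.2)&(abs(W[...,1]+.22)<.2)&(hsv[...,1]<60)
    b=cv2.minAreaRect(np.float32(W[m][:,:2])); print("  mould",b,np.median(W[m][:,2]))
E
```

```text
top n [-0.6408 -0.0597  0.7654] tilt 40.060847362233254 d -0.26839066243861776 n 7483 std 0.0011232809488916423 y [-0.0928  0.9957 -0.    ] x [0.7621 0.071  0.6436] yrange [-0.0907  0.2356] xr [0.3639 0.5333]
  ring 457 h 0.01742020000586436 c xy 0.44808778166770935 0.187570258975029 rad 0.030977623537182808 world(face) [0.4961 0.2346 0.083 ]
  ring 197 h 0.011523960730452809 c xy 0.4477882981300354 0.07351905107498169 rad 0.025014307349920273 world(face) [0.5064 0.121  0.0828]
  ring 596 h 0.013693681870351054 c xy 0.44816821813583374 -0.04235263541340828 rad 0.03692146763205528 world(face) [0.5175 0.0057 0.083 ]
  mould ((0.46299219131469727, -0.1850389838218689), (0.20111197233200073, 0.29584330320358276), 12.634617805480957) 0.10907327578996558
side n [-0.6399 -0.0608  0.766 ] tilt 40.00008274011942 d -0.26703741488339255 n 3706 std 0.0011836245603217175 y [-0.0946  0.9955 -0.    ] x [0.7626 0.0724 0.6428] yrange [-0.0942  0.2355] xr [0.357 0.533]
  ring 187 h 0.01712260619556724 c xy 0.44693997502326965 0.18506191670894623 rad 0.030656231567263603 world(face) [0.4942 0.2328 0.0827]
  ring 102 h 0.01155854101809961 c xy 0.4468022882938385 0.07138236612081528 rad 0.0253832396119833 world(face) [0.5049 0.1197 0.0826]
  ring 361 h 0.013902269868605932 c xy 0.4479869306087494 -0.04398485645651817 rad 0.036000657826662064 world(face) [0.5167 0.0049 0.0834]
  mould ((0.4616624712944031, -0.18593794107437134), (0.20181605219841003, 0.2936466932296753), 13.453577041625977) 0.10936812183093927
```

Run:
```python
from h import *
np.set_printoptions(precision=4,suppress=True)
n=np.array([-.6404,-.0602,.7657]); n/=np.linalg.norm(n); y=np.array([-.0937,.9956,0]); y-=n*(n@y); y/=np.linalg.norm(y); x=np.cross(y,n)
o=np.array([.4952,.2337,.083]); out=[]
for c in("top","side"):
    s=dict(np.load(c+"0.npz")); W=cloud(s)
    m=((abs(W[...,2]-.1095)<.003)&(abs(W[...,0]-.47)<.2)&(W[...,1]<-.09)).astype(np.uint8)
    m=cv2.morphologyEx(m,cv2.MORPH_OPEN,np.ones((3,3)))>0
    b=cv2.minAreaRect(np.float32(W[m][:,:2])); print(c,"mould",b)
    if c=="top": sc=np.array([*b[0],.105])
    A=rectify(s,o+.018*n,x,y,.045); B=rectify(s,sc,np.array([1.,0,0]),np.array([0,1.,0]),.045)
    for I in(A,B): cv2.circle(I,(200,200),int(.03*400/.09),(255,255,0),1)
    out.append(np.hstack([A,B]))
o=np.vstack(out); cv2.imwrite("pics/rect.png",cv2.resize(o,(600,600))[:,:,::-1])
cv2.imwrite("rect_full.png",o[:,:,::-1])
```

```text
top mould ((0.4734469950199127, -0.23087044060230255), (0.1998344510793686, 0.20163004100322723), 12.900876998901367)
side mould ((0.47253307700157166, -0.23002511262893677), (0.20116476714611053, 0.20225316286087036), 13.097909927368164)
```

View pics/rect.png

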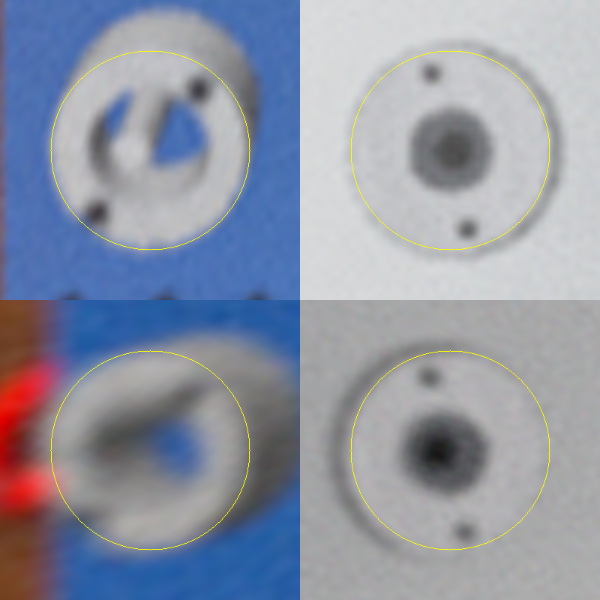

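The top-left panel shows the ring's counterbores at (199,90) and (98,212), so its x axis sits about -39.6° from the rack's x. Their spacing is 47.5 mm, against 48 given. The right panels show tapped holes at (431,74) and (467,229), giving a mould yaw of about 13° and a seat at about (0.4728, -0.2303). Next: check IK and approach.

```bash
cat >> h.py <<'E'
n=np.array([-.6404,-.0602,.7657]); n/=np.linalg.norm(n); yr=np.array([-.0937,.9956,0]); yr-=n*(n@yr); yr/=np.linalg.norm(yr); xr=np.cross(yr,n)
o=np.array([.4952,.2337,.083]); seat=np.array([.4728,-.2303,.105]); YAW=np.radians(13.0); A=np.radians(-39.6)
def frame(x,z): return np.c_[x,np.cross(z,x),z]
def Rz(a): c,s=np.cos(a),np.sin(a); return np.array([[c,-s,0],[s,c,0],[0,0,1.]])
Rring=frame(np.cos(A)*xr+np.sin(A)*yr,n)
def tool_at_rack(phi): # tool y at angle phi from rack y, tool z into face
    ty=np.cos(phi)*yr-np.sin(phi)*xr; return np.c_[np.cross(ty,-n),ty,-n]
def tool_at_seat(phi,k,yaw=YAW): return Rz(yaw+k*np.pi)@Rring.T@tool_at_rack(phi)
E
python3 - <<'E'
from h import *
np.set_printoptions(precision=2,suppress=True)
for d in range(-40,41,20):
  for f in(0,180):
    p=np.radians(d+f); q=[robot.ik(o+h*n,tool_at_rack(p)) for h in(.0,.1)]
    if any(v is None for v in q): print(d,f,"no"); continue
    for k in(0,1):
        r=[robot.ik(seat+[0,0,h],tool_at_seat(p,k)) for h in(0,.1)]
        print(d,f,k,np.array(q[0]),np.array(q[1])[[4,5]],None if r[0] is None or r[1] is None else np.array(r[0]))
E
```

```text
-40 0 0 [ 0.42  0.32 -1.1  -0.52 -0.21  0.95] [-0.25  1.01] [-0.59  0.4  -0.43  0.73  0.   -0.81]
-40 0 1 [ 0.42  0.32 -1.1  -0.52 -0.21  0.95] [-0.25  1.01] [-0.59  0.4  -0.43  0.73  0.    2.33]
-40 180 0 [ 0.42  0.32 -1.1  -0.52 -0.21 -2.19] [-0.25 -2.13] [-0.59  0.4  -0.43  0.73  0.    2.33]
-40 180 1 [ 0.42  0.32 -1.1  -0.52 -0.21 -2.19] [-0.25 -2.13] [-0.59  0.4  -0.43  0.73  0.   -0.81]
-20 0 0 [ 0.42  0.32 -1.1  -0.52 -0.21  0.6 ] [-0.25  0.66] [-0.59  0.4  -0.43  0.73  0.   -1.16]
-20 0 1 [ 0.42  0.32 -1.1  -0.52 -0.21  0.6 ] [-0.25  0.66] [-0.59  0.4  -0.43  0.73  0.    1.98]
-20 180 0 [ 0.42  0.32 -1.1  -0.52 -0.21 -2.54] [-0.25 -2.48] [-0.59  0.4  -0.43  0.73  0.    1.98]
-20 180 1 [ 0.42  0.32 -1.1  -0.52 -0.21 -2.54] [-0.25 -2.48] [-0.59  0.4  -0.43  0.73  0.   -1.16]
0 0 0 [ 0.42  0.32 -1.1  -0.52 -0.21  0.25] [-0.25  0.31] [-0.59  0.4  -0.43  0.73  0.   -1.51]
0 0 1 [ 0.42  0.32 -1.1  -0.52 -0.21  0.25] [-0.25  0.31] [-0.59  0.4  -0.43  0.73  0.    1.63]
0 180 0 [ 0.42  0.32 -1.1  -0.52 -0.21 -2.89] [-0.25 -2.83] [-0.59  0.4  -0.43  0.73  0.    1.63]
0 180 1 [ 0.42  0.
[... 163 characters left out ...]
  0.   -1.86]
20 0 1 [ 0.42  0.32 -1.1  -0.52 -0.21 -0.09] [-0.25 -0.04] [-0.59  0.4  -0.43  0.73  0.    1.28]
20 180 0 [ 0.42  0.32 -1.1  -0.52 -0.21  3.05] [-0.25  3.1 ] [-0.59  0.4  -0.43  0.73  0.    1.28]
20 180 1 [ 0.42  0.32 -1.1  -0.52 -0.21  3.05] [-0.25  3.1 ] [-0.59  0.4  -0.43  0.73  0.   -1.86]
40 0 0 [ 0.42  0.32 -1.1  -0.52 -0.21 -0.44] [-0.25 -0.39] [-0.59  0.4  -0.43  0.73  0.   -2.21]
40 0 1 [ 0.42  0.32 -1.1  -0.52 -0.21 -0.44] [-0.25 -0.39] [-0.59  0.4  -0.43  0.73  0.    0.93]
40 180 0 [ 0.42  0.32 -1.1  -0.52 -0.21  2.7 ] [-0.25  2.75] [-0.59  0.4  -0.43  0.73  0.    0.93]
40 180 1 [ 0.42  0.32 -1.1  -0.52 -0.21  2.7 ] [-0.25  2.75] [-0.59  0.4  -0.43  0.73  0.   -2.21]
```

Run:
```python
from h import *
np.set_printoptions(precision=4,suppress=True)
R=tool_at_rack(0)
robot.move_pose(o+.09*n,R); robot.move_gripper(.072)
hit=robot.movel(o+.022*n,vel=.12,threshold=6)
s=robot.get_state(); print(hit,s["t"],(s["tcp_pos"]-o)@n)
if not hit:
    robot.pause(.2); hit=robot.movel(o-.008*n,vel=.02,threshold=3); s=robot.get_state()
    print(hit,s["t"],(s["tcp_pos"]-o)@n,s["force"],s["torque"],s["width"])
p=robot.snapshot("top"); cv2.imwrite("pics/g1.png",cv2.resize(p["image"][130:250,90:250,::-1],(640,480),interpolation=2))
```

```text
False 3.05 0.022125668639321243
True 4.6167 -0.0072400171830731665 [-2.3095  0.1347  4.0449] [-0.0184  0.3619 -0.007 ] 0.07191179921069722
```

View pics/g1.png

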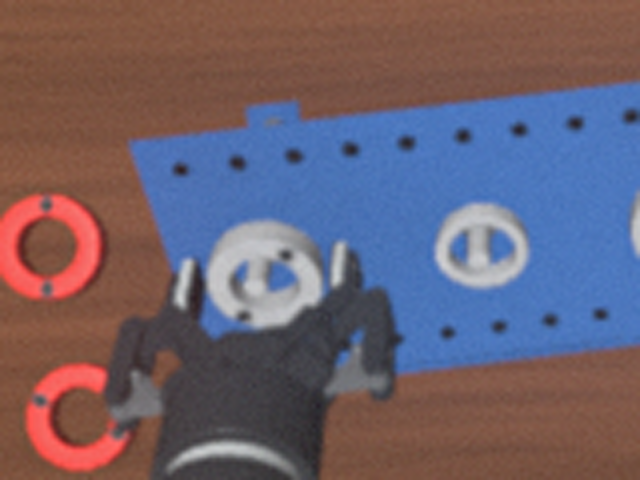

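The view shows the fingertips straddling the ring at about (265,275), both touching the face. I'll back off so the tips sit about 6.5 mm off the face, then grip.

```bash
python3 - <<'E'
from h import *
np.set_printoptions(precision=4,suppress=True)
robot.movel(o+.0025*n,vel=.05); robot.move_gripper(.045)
s=robot.get_state(); print(s["t"],s["width"],s["grasp_force"],s["force"],(s["tcp_pos"]-o)@n)
if .057<s["width"]<.063:
    robot.movel(o+.0035*n+.0015*xr,vel=.02)
    s=robot.get_state(); print(s["force"])
    robot.movel(o+.06*n+.0015*xr,vel=.08)
    s=robot.get_state(); print(s["t"],s["width"],s["force"])
    robot.movel(o+.06*n+[-.03,0,.05],vel=.2)
    robot.move_pose(seat+[0,0,.06],tool_at_seat(0,1))
    s=robot.get_state(); print(s["t"],s["width"],s["force"],s["torque"])
    for c in("side","top"):
        p=robot.snapshot(c); np.savez(c+"1.npz",**p)
        u,v=proj(p,seat+[0,0,.06]).astype(int); I=p["image"][v-45:v+45,u-60:u+60,::-1]; cv2.imwrite(f"pics/h_{c}.png",cv2.resize(I,(480,360),interpolation=2))
E
python3 -c "
import cv2,numpy as np
cv2.imwrite('pics/h.png',cv2.resize(np.hstack([cv2.imread('pics/h_side.png'),cv2.imread('pics/h_top.png')]),(800,300)))"
```

```text
5.3083 0.05752790342059913 60.699735714588314 [-8.9795 -0.4636 12.3984] 0.003117630465817159
[ 0.0688  0.3596 -3.234 ]
6.4167 0.057698273742840124 [-0.2057  0.1288 -2.4217]
8.55 0.05750394336443922 [-0.6411 -0.325  -3.264 ] [-0.008   0.0054  0.0068]
```

View pics/h.png

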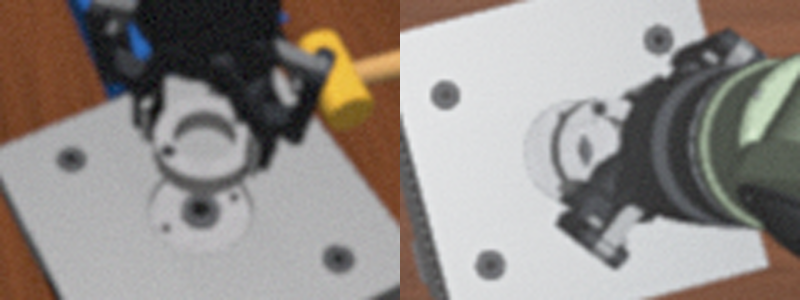

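The ring is held level above the recess, with a counterbore showing at (168,152) in the side panel and (599,107) in the top panel. I'll compare those with where they should be.

Run:
```python
from h import *
np.set_printoptions(precision=4,suppress=True)
st=robot.get_state(); print(st["tcp_pos"],st["orientation"][:,2] if hasattr(st["orientation"],"shape") else st["orientation"])
c0=seat+[0,0,.06]
for c,px in(("side",(168,152)),("top",(199,107))):
    p=dict(np.load(c+"1.npz")); u,v=proj(p,c0).astype(int)
    q=np.array([u-60+px[0]*.3-.35,v-45+px[1]*.3-.35])
    W=onplane(p,q,np.array([0,0,1.]),.1805); d=(Rz(-YAW)@(W-c0))*1e3
    print(c,"hole in mould axes mm",d)
    C=cloud(p); k=(abs(C[...,2]-.1805)<.0025)&(np.hypot(*(C[...,:2]-c0[:2]).transpose(2,0,1))<.034)
    Q=C[k]; print(k.sum(),"median top z",np.median(Q[:,2]), "circle", [*( (Rz(-YAW)@(Q-c0).T)*1e3 )[:2].min(1), *((Rz(-YAW)@(Q-c0).T)*1e3)[:2].max(1)])
```

```text
[ 0.4729 -0.2291  0.1648] [-0.0001  0.0003 -1.    ]
side hole in mould axes mm [-23.2602   0.7691  15.5   ]
347 median top z 0.17967895464013145 circle [np.float64(-28.441221754884353), np.float64(-30.128841945010016), np.float64(26.172506546121006), np.float64(30.648046967390798)]
top hole in mould axes mm [26.8511  1.5115 15.5   ]
187 median top z 0.1796068193268702 circle [np.float64(-10.53985295675308), np.float64(-17.364015527092636), np.float64(32.09206519660817), np.float64(31.449102425363563)]
```

Run:
```python
from h import *
np.set_printoptions(precision=4,suppress=True)
R=tool_at_seat(0,1); off=-Rz(YAW)@np.array([.6,.4,0])*1e-3
g=seat+off
robot.movel(g+[0,0,.016],R,vel=.08); robot.pause(.3); s=robot.get_state(); print(s["t"],s["tcp_pos"]-g,s["force"])
e=(g-s["tcp_pos"])*[1,1,0]
hit=robot.movel(g+e+[0,0,-.002],R,vel=.02,threshold=5); s=robot.get_state()
print(hit,s["t"],s["tcp_pos"]-g,s["force"],s["torque"],s["width"])
```

```text
9.65 [ 0.0003 -0.0002  0.0164] [ 1.2784 -0.2007 -2.6447]
True 10.325 [-0.0003  0.0002  0.0022] [-0.5171  0.0645  4.2471] [0.0431 0.0168 0.0288] 0.05745393619142745
```

Contact came at TCP z = 0.1072, which matches home height (rim contact would be about 0.112). I'll press lightly to confirm, release, withdraw and look.

Run:
```python
from h import *
np.set_printoptions(precision=4,suppress=True)
R=tool_at_seat(0,1)
z0=robot.get_state()["tcp_pos"]
hit=robot.movel(z0-[0,0,.004],R,vel=.015,threshold=8); s=robot.get_state(); print(hit,s["tcp_pos"]-z0,s["force"],s["torque"])
p=s["tcp_pos"]
robot.movel(z0+[0,0,.0002],R,vel=.02); robot.move_gripper(.068); s=robot.get_state(); print(s["t"],s["width"],s["tcp_pos"],s["force"])
robot.movel(s["tcp_pos"]+[0,0,.06],R,vel=.12); robot.movel(s["tcp_pos"]+[-.12,.10,.14],R,vel=.25)
print(robot.get_state()["t"]); out=[]
for c in("top","side"):
    q=robot.snapshot(c); np.savez(c+"2.npz",**q); W=cloud(q)
    I=rectify(q,seat+[0,0,.018],np.array([1.,0,0]),np.array([0,1.,0]),.045); cv2.circle(I,(200,200),133,(255,255,0),1); out.append(I)
    k=(abs(W[...,2]-.122)<.006)&(np.hypot(*(W[...,:2]-seat[:2]).transpose(2,0,1))<.028); Q=W[k]
    a=np.linalg.lstsq(np.c_[Q[:,:2]-seat[:2],np.ones(len(Q))],Q[:,2],rcond=None)[0]
    k2=(abs(W[...,2]-.11)<.005)&(abs(np.hypot(*(W[...,:2]-seat[:2]).transpose(2,0,1))-.07)<.015)
    print(c,len(Q),"tilt deg",np.degrees(a[:2]),"proud",a[2]-np.median(W[k2][:,2]))
cv2.imwrite("pics/end.png",np.hstack(out)[:,:,::-1])
```

```text
True [-0. -0. -0.] [-1.977  -0.5494  6.1968] [ 0.1067  0.2461 -0.0037]
11.05 0.06817273710377543 [ 0.4721 -0.2307  0.1074] [0.3788 0.2563 0.2919]
12.55
top 352 tilt deg [0.0666 0.5413] proud 0.012858142912083856
side 337 tilt deg [-0.1026 -0.9048] proud 0.012498532637915921
```

View pics/end.png

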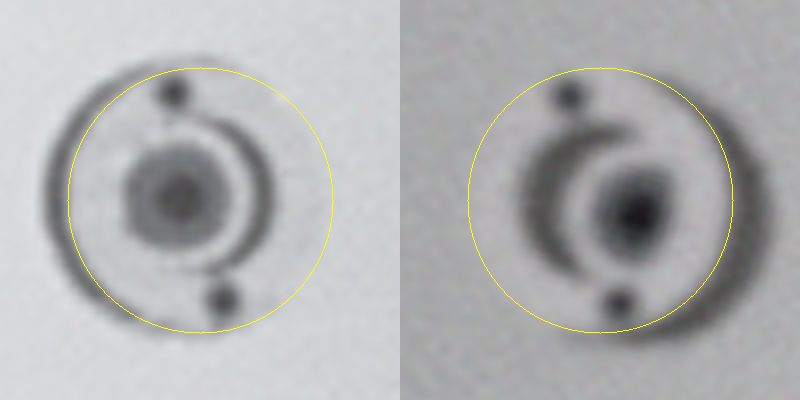

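The ring stands 12.5 to 12.9 mm proud of the mould (13 expected) and is flat. Its counterbores at (173,94) and (222,299) give 13.4° to 13.7°, against the mould's 13.0°. It is home and aligned, so I'm handing in.

```bash
python3 -c "
from plant import robot
print(robot.close_job(),robot.get_state()['t'])"
```

```text
the job is handed in; nothing more can be done
the job is handed in; nothing more can be done
```

The locating ring is seated in the mould recess, counterbored side up, flat and home, with its screw holes within about 1° of the tapped holes; the job was handed in at about 13 s and I never approached the other two rings, the mallet or the bottle.

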